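# Stop the bread slicer rocking

## Task

The bread slicer rocks because its screw foot is too short. Swing the orange cam lever a full quarter turn open to free the screw, turn the square black knob clockwise until the slicer stands level and firm with its weight on all four feet, then swing the lever fully home again to lock the screw. Leave the slicer where it stands, do not tip it, and do not shift the tumbler, spice jar and salt shaker close to it.

Things in the scene. Friction and masses are not known exactly. Their poses are not given: they have to be found in the camera images.
- slicer: white bread slicer, loose, 4 kg, base 240 x 226 mm. Origin at table height under the middle of the base; x to its back, y to its left; at first it leans 0.5 to 2 degrees to its left front corner (aluminium ear with screw foot and lever). Base top z = 54 mm; motor and blade, up to 247 mm high, at y < -0.03; carriage up to y = 0.07, its food rest 133 mm high at x = 0.085. Slides at some 15 N.
- knob_grip (a point): middle of the square black hand knob on the brass screw spindle, at x = -0.085, y = 0.140 of the slicer, 104 to 114 mm above the table. Knob 42 x 42 mm over its flats (normal to this point's x and y), 26 mm high (13 mm above and below this point), corners rounded; below it a round hub of 38 mm, 12 mm high, then the 16 mm spindle. Sinks as it is screwed clockwise.
- levelling_knob (a joint): knob angle, rad, growing clockwise seen from above, 0 (wound up) to 7.0 (stop). A turn (6.28) screws the foot 10 mm down in the slicer. At 0 its pad is 8 mm above the plane of the other three feet; each foot has soft rubber that gives about 0.5 mm under its share of the weight. Needs 0.1 N m with the lever open; is clamped when it is home.
- cam_lever (a joint): angle of the cam lever in rad: 0 = fully home (locked, lever along the slicer's left side, pointing to its back), 1.57 = open (pointing out to the slicer's left); stop at 1.60. Grows counter-clockwise as seen from above. It stays where it is left; it needs about 3 N at its grip.
- lever_grip (a point): middle of the upright orange post at the end of the cam lever, 90 mm from its pivot; the post is round, 20 mm across, fast on the lever (turns with it), top 12 mm and lower end 20 mm below this point; it stands about 76 mm above the table. The flat arm below it is 12 mm wide and 10 mm high.
- lever_pivot (a point): vertical axis on which the cam lever swings, at the height of lever_grip; 37 mm behind the knob's axis (slicer x = -0.048, y = 0.140). Fixed to the slicer.
- levelling_foot: the screw foot under the clamp ear: black rubber pad 34 mm across, origin in the middle of its underside
- foot_front_right: fixed rubber foot, 34 mm across, origin in the middle of its underside, at x = -0.092, y = -0.102 of the slicer
- foot_rear_right: fixed rubber foot like it, at x = 0.102, y = -0.102 of the slicer; lifted clear of the table while the slicer leans
- foot_rear_left: fixed rubber foot like it, at x = 0.102, y = 0.078 of the slicer
- tumbler: clear tall glass, upside down, 65 mm across, 118 mm high, loose; origin in the middle of its underside. One of three small things that stand close round the slicer's left front corner, swapping places
- spice_jar: spice jar, 47 mm across, 98 mm high, loose; origin under its middle; stands close by
- salt_shaker: salt shaker, 44 mm across, 90 mm high, loose; origin under its middle; stands close by

How it is judged (in metres and radians):
On the way, in this order (a step that is already met when the one before it is completed fails the run):
1. the cam lever is swung open (past 1.2 rad) and the screw is free (value of joint cam_lever above 1.2 rad), for 0.1 s.
2. the slicer is level (within 0.35 degrees) and each of its four feet carries at least 3 N (contact force between each of levelling_foot, foot_front_right, foot_rear_right, foot_rear_left and anything else above 3 N and angle between slicer's own z axis and vertical below 0.006 rad), for 0.3 s.
3. the cam lever is fully home again (within 0.2 rad) (value of joint cam_lever below 0.2 rad), for 0.1 s.
At the end, for the whole second after the job is handed in: The slicer stands at rest, level within 0.35 degrees, each of its four feet pressing on the table with at least 3 N, the cam lever home within 0.2 rad, and the slicer within 50 mm of where it stood; nothing is touched (all of step 2 and value of joint cam_lever below 0.2 rad and linear speed of slicer below 0.01 m/s and distance of slicer from where it was at the start of the episode below 0.05 m).
It fails at once if the slicer is tipped by more than 6 degrees (angle between slicer's own z axis and vertical above 0.105 rad).
It fails at once if the slicer is shoved more than 60 mm (distance of slicer from where it was at the start of the episode above 0.06 m).
It fails at once if the tumbler, spice jar or salt shaker is shifted more than 30 mm or tipped by more than 17 degrees (distance of any of tumbler, spice_jar, salt_shaker from where it was at the start of the episode above 0.03 m or angle between any of tumbler, spice_jar, salt_shaker's own z axis and vertical above 0.3 rad).
It also fails if it takes over 72 s, if anything falls off the work surface, if the arm or the gripper's body presses on something with over 40 N, if the wrist force passes 120 N, or if a joint passes its speed limit or range.

## Robot

A 6-joint arm with a two-finger parallel gripper is mounted at the origin on a cart in front of the work surface, level with it; the furniture and walls round the work are solid. World frame = base frame: x ahead of the robot, y to its left, z up, the work surface at z = 0. Lengths are in mm, angles in rad, forces in N, time in s.
With the tool pointing down it reaches from about 400 to 925 mm from the base axis. Payload 12.5 kg.
Tool frame: the origin (TCP) lies at the very end of the fingers, on their centre line; the grasp point (between the pads) lies 19 mm behind it; z points along the fingers, x is the direction in which the jaws open and shut, and the axes are right-handed (so a half turn about z gives the same grasp; the last joint's range is limited). The gripper opens to 95 mm and grips with 3 to 60 N. Pads are 20 mm wide; open, the fingers measure 119 mm over their backs; the gripper's body (75 mm by 180 mm) begins 59 mm behind the grasp point.
Start: joints at [1.13, 0.491, 1.559, -0, 1.092, -0.106], TCP at [205.347, 590.322, 214.661] pointing down, gripper open.
Joint ranges: [-3.1, 3.1], [-0.84, 2.19], [0.05, 2.79], [-1.13, 4.28], [0.06, 2.93], [-2.69, 2.69]. Speed limits (rad/s): [2.22, 2.22, 2.79, 3.14, 3.14, 3.14].

## Interface

Orientations are given as [roll, pitch, yaw] about the fixed x, y, z axes, in that order (R = Rz(yaw) Ry(pitch) Rx(roll)).
In Python, from cell import env gives the robot as it stands.
- The arm moves only by the tool arm_command, never from a script. Its argument "motion" is one flat list of numbers, 7 for each row, row after row: the opening, from -1 (shut) to 1 (fully open), then the shift along the tool's x, y, z in mm, then the turn, a rotation vector about the tool's x, y, z in degrees. In form: [fingers, dx, dy, dz, rx, ry, rz, fingers, dx, dy, dz, rx, ry, rz, ...]. A call has 1 to 20 rows; each row is the pose to reach, as a shift and turn from the pose commanded when the call began, along the tool's axes at that moment; what a row does not reach only later rows make up. A row lasts 1/10 s, in which the tool goes at most 50 mm and 8.59 degrees, less where a joint would pass 70% of its speed; a pose out of reach is approached as far as the arm can. A call with a gripper value outside its range is refused whole. The fingers move at their own pace and stop on an object; the grip force is fixed at half the most. Time passes only in rows, so rows that repeat a pose let the fingers close. It gives the time, the measured TCP pose, the force and the opening at its end, in the units of the state.
- env.state(): the state, without advancing time (a new reading comes with each control period).
- env.read_camera(name): name is "scene" or "top" or "wrist"; returns (picture, depth): 420x560x3 uint8, red, green, blue; 420x560 float32, mm along the optical axis (not along the pixel's ray), 0 where there is no reading.
- env.calibration(name): a dict with "fx", "fy", "cx", "cy" (pixels), "cam_to_world" (4x4, takes a point from camera to world coordinates). Camera axes: x right, y down, z forward; pixel columns grow to the right and rows downward; lengths in mm; the calibration is good to about 2 mm. A picture is of the moment at which its call begins: read the wrist's pose just before it. calibration takes no time and is no camera call; for the wrist camera it gives the pose at the moment of the call.
- env.job_done(): hands the job in, once; it reports no verdict.
Trained networks look in the newest picture that a camera, given by its name, has taken for a name from the list of things; names that differ only in an ending like _2 or _b are one class to them, and where a whole thing is asked for, a point or a joint stands for the part that bears it (a point fixed in the world has none). Each returns a list of dicts, best first, with "confidence" (0 to 1); they miss things now and then, are a little off and sometimes report something else, mostly with a low value. They report only what shows in the picture. A call takes as long as a camera call.
- env.recognise(camera, label): "location" ([column, row] in pixels, amid what is visible of it).
- env.silhouettes(camera, label): "region" (420x560 bool, what is visible of it) and "location" ([column, row] in pixels, amid what is visible of it).
- env.spot_point(camera, label): "location" ([column, row] in pixels: a listed point, or the origin of a listed thing).
The state is a dict: "t": time; "joints": joint angles; "qvel": joint speeds; "tau": joint torques, N m; "eef_pos": TCP position; "tcp_rot": TCP orientation; "ft_force": force on the tool from outside, world axes, zero at the start; "moment": the same for the moment, N m; "opening": opening from 0.0 (shut) to 1.0 (fully open).
Only numpy, scipy, OpenCV 4.12 (cv2) and the standard library are available. Lean on these libraries where they do the work, as an engineer would, in place of code of your own. Each camera call takes 0.05 s, during which the arm holds its last target.

## Working session

There is one attempt and no reset: what is moved stays moved. The work goes in short steps, Python scripts to look and compute and a tool call to move; the robot and the scene stay as the last step left them, time stands still between calls to the robot, and variables do not carry over. Pictures are saved under pics/ and viewed, and the job is handed in when it is done.

Besides the shell and the picture viewer there is one more tool, called after "Call:" as a command line: name --argument value ..., lists and objects as JSON in quotes. arm_command: Moves the arm, as the interface text tells. Its arguments: {"type":"object","properties":{"motion":{"type":"array","items":{"type":"number"}}},"required":["motion"]}

```bash
ls; mkdir -p pics; cat > h.py <<'E'
import numpy as np, cv2
from cell import env
def shot(cam,name):
    p,d=env.read_camera(cam); cv2.imwrite(f'pics/{name}.png',p[:,:,::-1]); return p,d
def ray(c,uv):
    T=np.array(c['cam_to_world']); v=np.array([(uv[0]-c['cx'])/c['fx'],(uv[1]-c['cy'])/c['fy'],1.])
    return T[:3,3],T[:3,:3]@v
def at_z(c,uv,z):
    o,d=ray(c,uv); return o+d*(z-o[2])/d[2]
def at_d(c,uv,dep):
    o,d=ray(c,uv); return o+d*dep
E
python3 - <<'E'
from h import *
np.set_printoptions(precision=1,suppress=True)
s=env.state(); print(s['t'],s['eef_pos'],s['tcp_rot'],s['ft_force'],s['opening'])
for cam in ['scene','top']:
    p,d=shot(cam,cam+'0'); c=env.calibration(cam); print(cam,np.array(c['cam_to_world'])[:3,3])
    for n in ['knob_grip','lever_grip','lever_pivot','slicer','tumbler','spice_jar','salt_shaker']:
        for r in env.spot_point(cam,n)[:2]:
            u,v=r['location']; dd=d[int(round(v)),int(round(u))]
            z={'knob_grip':109,'lever_grip':76,'lever_pivot':76}.get(n,0)
            print(cam,n,round(r['confidence'],2),np.array([u,v]),'depthpt',at_d(c,(u,v),dd),'atz',at_z(c,(u,v),z))
print(env.state()['t'])
E
```

```text
pics
0.0 [205.2 590.1 214. ] [-3.1  0.   1.2] [-0.5 -0.   0.5] 1.000057296222831
scene [ 212.6 -470.5  801.6]
scene knob_grip 0.95 [276.4 230.1] depthpt [502.8 -24.6 123.9] atz [509.2 -14.8 109. ]
scene lever_grip 0.79 [329.  214.5] depthpt [632.2 -29.2  87.2] atz [638.8 -22.3  76. ]
scene lever_pivot 0.83 [294.1 234.2] depthpt [550.6 -18.   68.4] atz [547.1 -22.7  76. ]
scene slicer 0.64 [350.4 295.3] depthpt [ 496.3 -240.1  190.7] atz [ 584.8 -168.2   -0. ]
scene slicer 0.61 [327.3 214.7] depthpt [631.4 -25.   83. ] atz [679.7  26.4   0. ]
scene tumbler 0.77 [310.7 191. ] depthpt [671.9  83.3  36.4] atz [693.8 109.7   0. ]
scene tumbler 0.66 [293.1 233.5] depthpt [548.7 -17.   71.1] atz [581.5  27.1   0. ]
scene spice_jar 0.88 [230.3 253.9] depthpt [426.   35.3  37.1] atz [436.3  59.9  -0. ]
scene spice_jar 0.24 [353.  292.5] depthpt [ 500.1 -240.8  196.4] atz [ 593.4 -166.3    0. ]
scene salt_shaker 0.88 [267.9 319.9] depthpt [ 212.6 -470.5  801.6] atz [ 417.5 -117.6    0. ]
top [ 387.1   40.3 1024.1]
top knob_grip 0.57 [308.9 237.4] depthpt [499.7 -22.8 121.6] atz [501.3 -23.6 109. ]
top lever_grip 0.74 [304.7 175.2] depthpt [636.  -19.3  87.4] atz [639. -20.  76.]
top lever_pivot 0.87 [304.6 219.1] depthpt [545.2 -18.2  69.3] atz [544.1 -17.8  76. ]
top slicer 0.93 [368.6 203.3] depthpt [ 578.2 -155.6   67.5] atz [ 591.7 -169.4    0. ]
top spice_jar 0.59 [269.5 279.3] depthpt [419.4  56.1  99.9] atz [422.9  57.8   0. ]
top salt_shaker 0.83 [355.3 282.8] depthpt [ 410.9 -117.5   83. ] atz [ 413.  -131.4    0. ]
0.8
```

View pics/scene0.png

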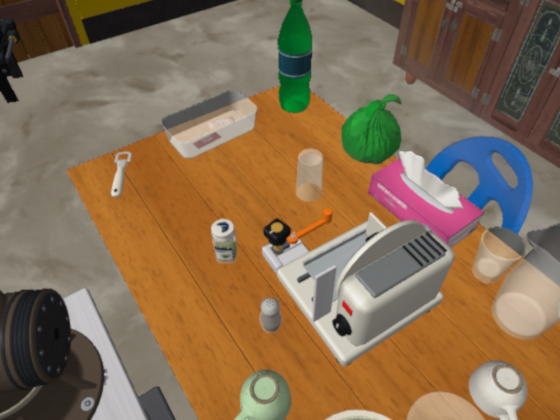

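View pics/top0.png

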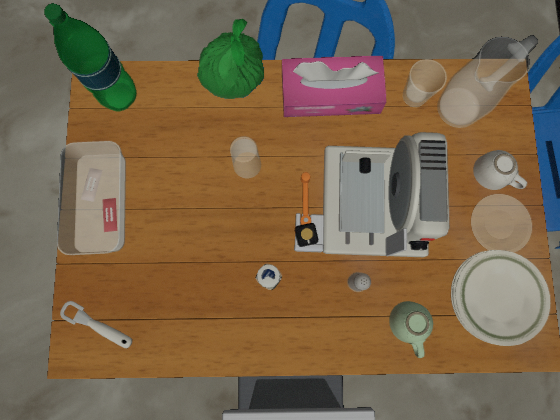

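```bash
cat > tilt.py <<'E'
from h import *
def cloud(cam,d):
    c=env.calibration(cam); T=np.array(c['cam_to_world']); v,u=np.indices(d.shape)
    P=np.stack([(u-c['cx'])/c['fx']*d,(v-c['cy'])/c['fy']*d,d],-1)
    W=P@T[:3,:3].T+T[:3,3]; W[d<=0]=np.nan; return W
def fit(W,m):
    Q=W[m]; Q=Q[np.isfinite(Q).all(1)]
    for _ in range(6):
        A=np.c_[Q[:,:2],np.ones(len(Q))]; k=np.linalg.lstsq(A,Q[:,2],rcond=None)[0]; r=Q[:,2]-A@k
        s=max(1.48*np.median(abs(r)),.3); Q=Q[abs(r)<2.5*s]
    return k,s,len(Q)
E
python3 - <<'E'
from tilt import *
np.set_printoptions(precision=2,suppress=True)
p,d=shot('top','top1'); W=cloud('top',d); np.save('W0.npy',W)
X,Y,Z=W[...,0],W[...,1],W[...,2]
tab=(abs(Z)<15)&(X>300)&(X<850)&(Y>-500)&(Y<400)
print('table',fit(W,tab))
# height histogram over slicer
b=(X>460)&(X<720)&(Y>-290)&(Y<0)
h,e=np.histogram(Z[b&np.isfinite(Z)],bins=np.arange(30,260,5)); print([(int(a),int(n)) for a,n in zip(e,h) if n>60])
img=p.copy()
base=b&(Z>45)&(Z<66); img[base]=[255,0,255]
cv2.imwrite('pics/base.png',cv2.resize(img[110:310,220:480],None,fx=3,fy=3,interpolation=0)[:,:,::-1])
cv2.imwrite('pics/crop.png',cv2.resize(p[110:310,220:480],None,fx=3,fy=3,interpolation=2)[:,:,::-1])
print('base',fit(W,base))
for n in ['knob_grip','cam_lever','tumbler','slicer','spice_jar','salt_shaker']:
    for r in env.silhouettes('top',n)[:1]:
        m=r['region'].astype(bool); Q=W[m]; Q=Q[np.isfinite(Q).all(1)]
        print(n,r['confidence'],m.sum(),np.median(Q,0),cv2.minAreaRect(Q[:,:2].astype(np.float32)), np.percentile(Q[:,2],[5,95]))
print(env.state()['joints'])
E
```

```text
table (array([-0.  ,  0.  ,  2.02]), np.float64(1.8682816931734083), 62750)
[(40, 134), (45, 461), (50, 2399), (55, 1074), (60, 265), (65, 2334), (70, 682), (75, 115), (80, 164), (85, 89), (90, 75), (100, 83), (105, 104), (110, 186), (115, 331), (120, 402), (125, 95), (130, 173), (135, 93), (140, 77), (145, 73), (150, 71), (155, 94), (160, 102), (165, 123), (170, 130), (175, 124), (180, 147), (185, 183), (190, 333), (195, 633), (200, 581), (205, 1791), (210, 259), (215, 98), (220, 115), (225, 147), (230, 126), (235, 139), (240, 161), (245, 124)]
base (array([ 0.01, -0.01, 46.29]), np.float64(1.8934983912487247), 3654)
knob_grip 0.98 435 [505.55 -17.1  120.67] ((510.5425720214844, -16.205982208251953), (49.15221405029297, 40.32523727416992), 11.919952392578125) [113.46 123.41]
cam_lever 0.73 286 [601.4  -19.9   66.43] ((590.236572265625, -20.814708709716797), (21.279966354370117, 106.33527374267578), 88.16366577148438) [62.26 88.73]
tumbler 0.58 1041 [671.37 106.25 116.99] ((698.766357421875, 101.7654037475586), (63.46921920776367, 94.81571197509766), 64.41124725341797) [ 12.06 121.52]
slicer 0.82 15266 [ 569.73 -181.1    76.64] ((611.0579223632812, -176.19906616210938), (357.0379638671875, 290.48712158203125), 88.72105407714844) [ 49.51 222.14]
spice_jar 0.64 472 [425.85  59.    99.35] ((426.16876220703125, 58.99091720581055), (45.77146911621094, 45.42120361328125), 53.148441314697266) [ 70.96 102.4 ]
salt_shaker 0.96 369 [ 414.41 -125.19   82.45] ((419.6464538574219, -133.48451232910156), (39.22465515136719, 52.017662048339844), 45.03068923950195) [33.31 91.44]
[ 1.13  0.49  1.56 -0.    1.09 -0.11]
```

View pics/base.png

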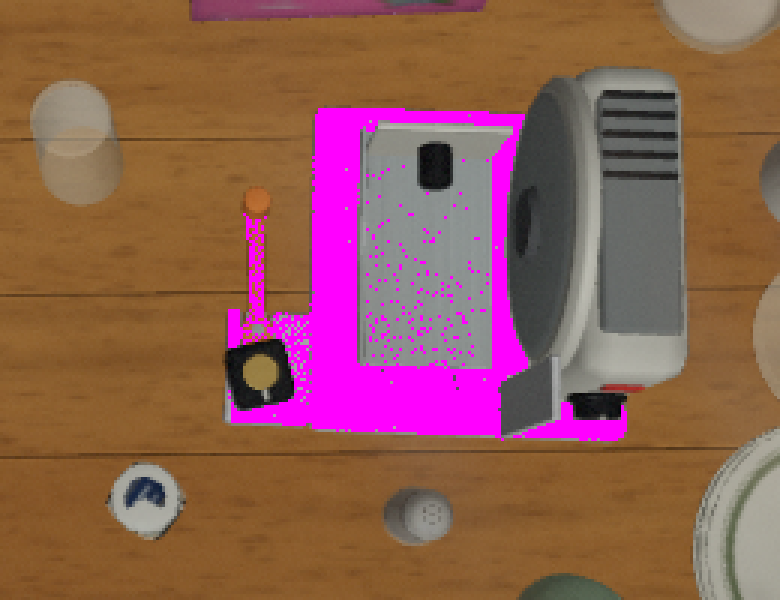

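View pics/crop.png

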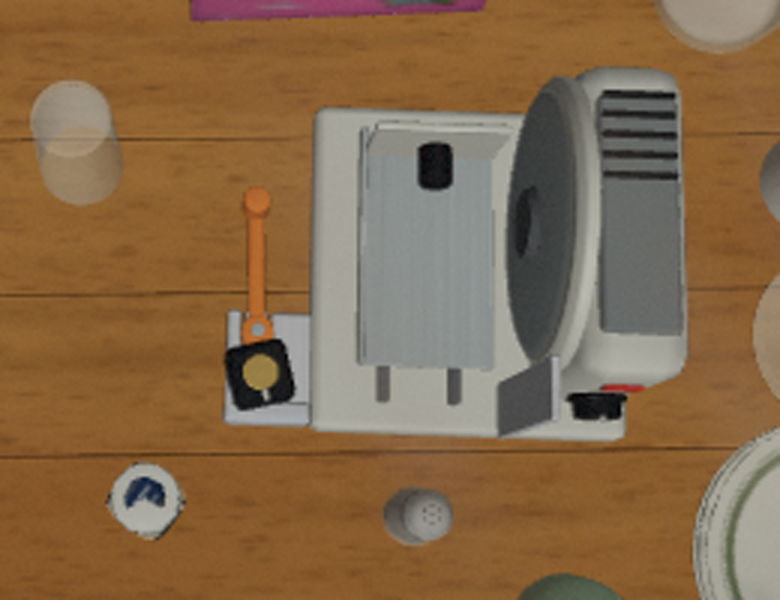

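```bash
python3 - <<'E'
from tilt import *
W=np.load('W0.npy');X,Y,Z=W[...,0],W[...,1],W[...,2]
np.set_printoptions(precision=5,suppress=True)
b=(X>460)&(X<720)&(Y>-290)&(Y<0)
tab=(abs(Z)<15)&(X>300)&(X<850)&(Y>-500)&(Y<400)
kt=fit(W,tab)[0];print('table',kt)
tl=(abs(Z)<12)&(X>420)&(X<760)&(Y>-380)&(Y<60); print(fit(W,tl))
for lo,hi in [(45,63),(62,76)]:
    m=b&(Z>lo)&(Z<hi)&(Y<-40)
    m=cv2.erode(m.astype(np.uint8),np.ones((3,3)))>0
    k,s,n=fit(W,m); print(lo,k,s,n,'tilt deg',np.degrees(k[:2]-kt[:2]))
E
```

```text
table [-0.00056  0.00015  2.02439]
(array([-0.00041,  0.00036,  1.85888]), np.float64(1.8893789419987737), 12345)
45 [ 0.00986 -0.01107 47.0522 ] 1.8496577446260147 2682 tilt deg [ 0.59726 -0.64266]
62 [ 0.00913 -0.00979 61.85489] 1.6649546669874655 2479 tilt deg [ 0.55549 -0.56971]
```

```bash
cat >> h.py <<'E'
from scipy.spatial.transform import Rotation as Ro
def plan(pos,yaw):
    s=env.state(); R=Ro.from_euler('xyz',s['tcp_rot']); t=Ro.from_euler('xyz',[np.pi,0,np.radians(yaw)])
    return R.inv().apply(np.array(pos)-s['eef_pos']), (R.inv()*t).as_rotvec(degrees=True)
E
python3 - <<'E'
from h import *
s=env.state();print(s['tcp_rot'],s['eef_pos'])
print(plan([638,-20.5,200],0),plan([400,300,250],30))
p=cv2.imread('pics/top1.png'); 
E
```

```text
[ 3.14157864e+00 -1.26328676e-04  1.23599060e+00] [205.34552359 590.32080157 214.68217939]
(array([-434.74224946,  609.33774207,   14.6357986 ]), array([-3.77506996e-03, -6.78852616e-03,  7.08170450e+01])) (array([-210.23535844,  279.24187897,  -35.34046624]), array([-1.80946596e-03, -7.21537946e-03,  4.08170450e+01]))
```

Call:
arm_command --motion '[0.2,-210,279,-35,0,0,40,0.2,-210,279,-35,0,0,40,0.2,-210,279,-35,0,0,40,0.2,-210,279,-35,0,0,40,0.2,-210,279,-35,0,0,40,0.2,-210,279,-35,0,0,40,0.2,-434.7,609.3,0,0,0,70.8,0.2,-434.7,609.3,0,0,0,70.8,0.2,-434.7,609.3,0,0,0,70.8,0.2,-434.7,609.3,0,0,0,70.8,0.2,-434.7,609.3,0,0,0,70.8,0.2,-434.7,609.3,0,0,0,70.8,0.2,-434.7,609.3,0,0,0,70.8,0.2,-434.7,609.3,0,0,0,70.8,0.2,-434.7,609.3,0,0,0,70.8,0.2,-434.7,609.3,0,0,0,70.8,0.2,-434.7,609.3,0,0,0,70.8]'

```text
t: 2.85
eef_pos: [638.0, -21.3, 213.9]
tcp_rot: [-3.141, 0.001, -0.002]
ft_force: [-0.4, 0.1, 0.1]
opening: 0.599
```

```bash
python3 - <<'E'
from h import *
np.set_printoptions(precision=1,suppress=True)
c=env.calibration('wrist'); p,d=shot('wrist','w0'); shot('scene','s1')
for n,z in [('lever_grip',76),('lever_pivot',76),('knob_grip',109)]:
    for r in env.spot_point('wrist',n)[:2]:
        u,v=r['location']; print(n,r['confidence'],np.array([u,v]),at_z(c,(u,v),z))
print(np.array(c['cam_to_world']))
E
```

```text
lever_grip 0.71 [275.3 197.7] [635.3 -19.3  76. ]
lever_pivot 0.82 [171.7 194.4] [545.5 -16.3  76. ]
knob_grip 0.74 [171.1 197.9] [554.9 -11.3 109. ]
knob_grip 0.69 [115.4 204.4] [511.  -16.5 109. ]
[[  1.   -0.   -0.  639.2]
 [ -0.   -1.   -0.3  55.8]
 [ -0.    0.3  -1.  383.9]
 [  0.    0.    0.    1. ]]
```

View pics/w0.png

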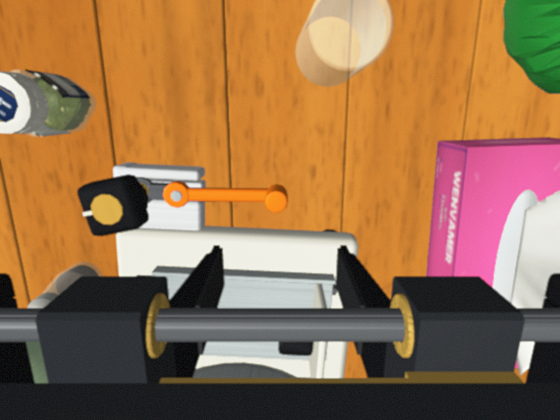

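View pics/s1.png

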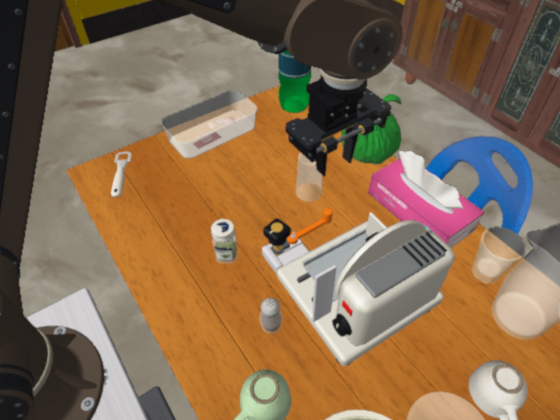

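Call:
arm_command --motion '[0.2,-1,-1.3,40,0,0,0,0.2,-1,-1.3,80,0,0,0,0.2,-1,-1.3,110,0,0,0,0.2,-1,-1.3,130,0,0,0,0.2,-1,-1.3,143,0,0,0,0.2,-1,-1.3,151,0,0,0,0.2,-1,-1.3,152,0,0,0,0.2,-1,-1.3,152,0,0,0]'

```text
t: 3.9
eef_pos: [636.9, -18.6, 63.9]
tcp_rot: [-3.141, -0.0, 0.001]
ft_force: [-2.5, 1.1, 4.1]
opening: 0.601
```

```bash
python3 - <<'E'
from h import *
print(env.state()['ft_force'])
shot('scene','s2'); shot('wrist','w2')
a=cv2.imread('pics/s2.png')[120:330,180:460]; cv2.imwrite('pics/s2c.png',cv2.resize(a,None,fx=2.8,fy=2.8))
E
```

```text
[-2.52990249  1.09785995  4.12157586]
```

View pics/s2c.png

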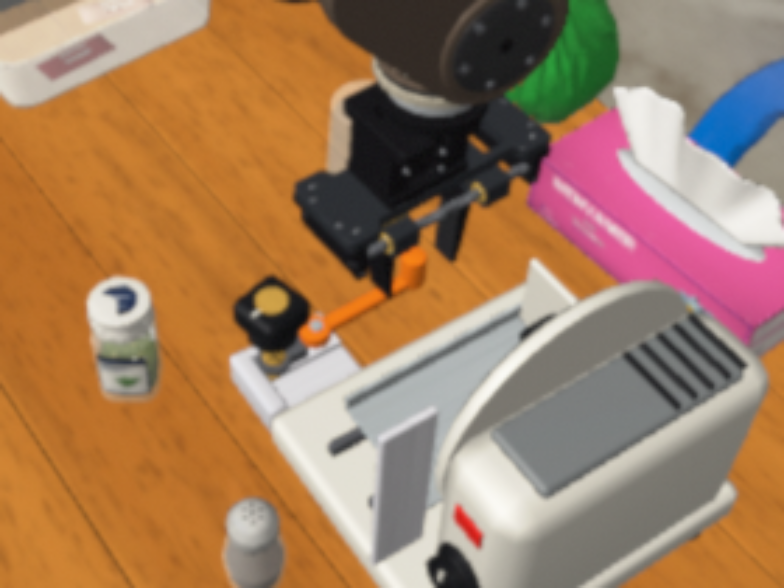

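View pics/w2.png

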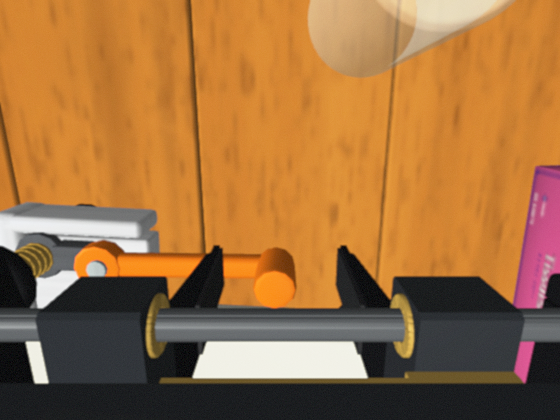

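Call:
arm_command --motion '[0.2,0,1,-4,0,0,0,0.2,0,1,-4,0,0,0,-1,0,1,-4,0,0,0,-1,0,1,-4,0,0,0,-1,0,1,-4,0,0,0,-1,0,1,-4,0,0,0,-1,0,1,-4,0,0,0]'

```text
t: 4.7
eef_pos: [636.5, -20.1, 66.4]
tcp_rot: [-3.141, 0.001, 0.0]
ft_force: [-10.8, -2.8, 0.2]
opening: 0.237
```

Call:
arm_command --motion '[-1,-1,0,0,0,0,0,-1,-1.7,-8,0,0,0,-5,-1,-2.6,-15.7,0,0,0,-10,-1,-4.1,-23.4,0,0,0,-15,-1,-6.3,-30.9,0,0,0,-20,-1,-9.2,-38.2,0,0,0,-25,-1,-12.6,-45.3,0,0,0,-30,-1,-16.7,-52,0,0,0,-35,-1,-21.4,-58.3,0,0,0,-40,-1,-26.5,-64.2,0,0,0,-45,-1,-26.5,-64.2,0,0,0,-45]'

```text
t: 5.8
eef_pos: [608.7, 44.1, 65.9]
tcp_rot: [-3.139, 0.003, 0.79]
ft_force: [-5.5, -3.4, -3.5]
opening: 0.201
```

```bash
python3 - <<'E'
from h import *
shot('wrist','w3'); shot('scene','s3')
a=cv2.imread('pics/s3.png')[120:330,180:460]; cv2.imwrite('pics/s3c.png',cv2.resize(a,None,fx=2.8,fy=2.8))
E
```

```text
(no output)
```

View pics/s3c.png

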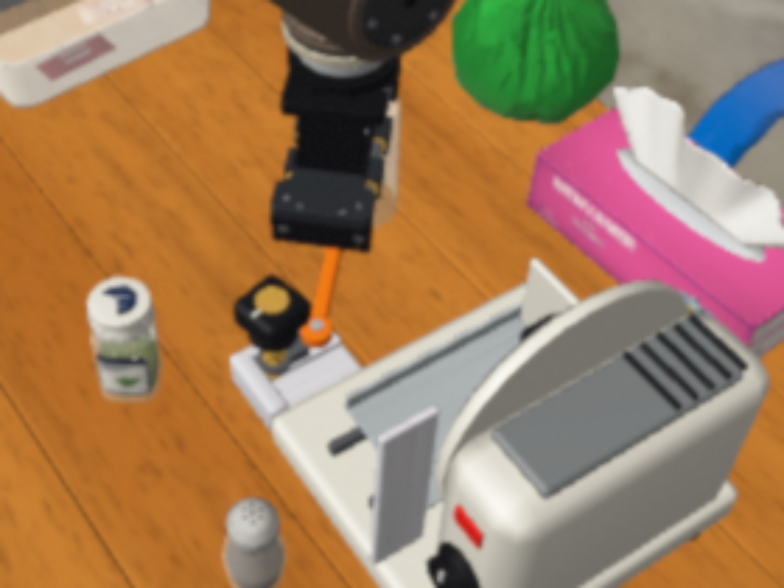

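View pics/w3.png

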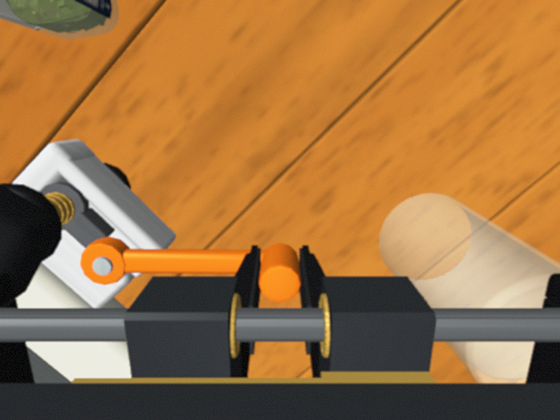

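Call:
arm_command --motion '[-1,-0.8,-7.8,0,0,0,-5,-1,-1.9,-15.6,0,0,0,-10,-1,-3.6,-23.3,0,0,0,-15,-1,-5.9,-30.8,0,0,0,-20,-1,-8.9,-38,0,0,0,-25,-1,-12.6,-45,0,0,0,-30,-1,-16.8,-51.6,0,0,0,-35,-1,-21.6,-57.9,0,0,0,-40,-1,-26.9,-63.6,0,0,0,-45,-1,-26.9,-63.6,0,0,0,-45,-1,-26.9,-63.6,0,0,0,-45]'

```text
t: 7.0
eef_pos: [546.0, 70.1, 66.5]
tcp_rot: [-3.14, -0.0, 1.569]
ft_force: [-3.6, 1.1, -1.1]
opening: 0.205
```

Call:
arm_command --motion '[-0.4,0,0,0,0,0,0,-0.4,0,0,0,0,0,0,-0.4,0,0,0,0,0,0,-0.4,0,0,-20,0,0,0,-0.2,0,0,-60,0,0,0,0.2,0,0,-110,0,0,0,0.2,0,0,-150,0,0,0,0.2,0,0,-150,0,0,0]'

```text
t: 7.8
eef_pos: [548.5, 70.0, 222.0]
tcp_rot: [3.132, -0.0, 1.571]
ft_force: [0.5, -0.5, -1.1]
opening: 0.571
```

```bash
python3 - <<'E'
from h import *
np.set_printoptions(precision=1,suppress=True)
c=env.calibration('wrist');p,d=shot('wrist','w4')
for n,z in [('lever_grip',76),('lever_pivot',76),('knob_grip',109)]:
    for r in env.spot_point('wrist',n)[:2]:
        u,v=r['location']; print(n,r['confidence'],np.array([u,v]),at_z(c,(u,v),z))
E
```

```text
lever_grip 0.92 [278.8 193.5] [547.2  69.3  76. ]
lever_pivot 0.91 [180.7 189.7] [543.8 -17.7  76. ]
lever_pivot 0.71 [270.   62.3] [438.8  62.2  76. ]
knob_grip 0.56 [170.1 151. ] [505.6 -14.3 109. ]
knob_grip 0.53 [270.1  59.1] [439.9  63.1 109. ]
```

View pics/w4.png

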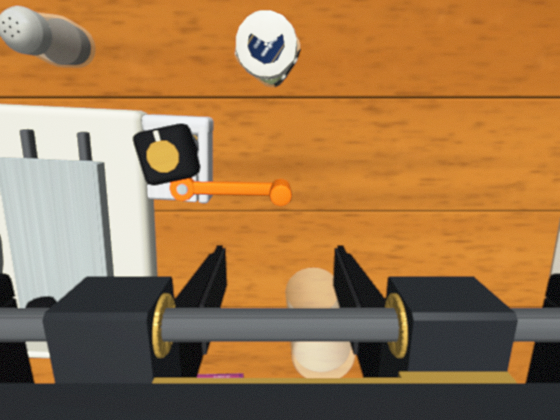

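```bash
python3 - <<'E'
from h import *
from tilt import cloud
np.set_printoptions(precision=2,suppress=True)
c=env.calibration('wrist');p,d=shot('wrist','w5')
W=cloud('wrist',d)
g=p.astype(int).sum(2)
r=env.silhouettes('wrist','knob_grip')[0]; m=r['region'].astype(bool); print(r['confidence'],m.sum(),r['location'])
Z=W[...,2]; t=(W[...,0]>475)&(W[...,0]<540)&(W[...,1]>-50)&(W[...,1]<20)&(Z>112)
print(t.sum(),'top z',np.median(Z[t]),'min/max',np.nanmin(W[t],0),np.nanmax(W[t],0))
for mm,nm in [(t,'top'),(m,'mask')]:
    zt=np.median(Z[t])
    v,u=np.nonzero(cv2.morphologyEx(mm.astype(np.uint8),cv2.MORPH_OPEN,np.ones((3,3)))); 
    P=np.array([at_z(c,(a,b),zt)[:2] for a,b in zip(u,v)])
    print(nm,cv2.minAreaRect(P.astype(np.float32)))
E
```

```text
0.85 3413 [165.5, 158.3]
7240 top z 296.959819710229 min/max [484.6  -39.83 112.04] [539.97  20.   332.44]
top ((512.6115112304688, 12.343093872070312), (27.889421463012695, 101.16468048095703), 53.50527572631836)
mask ((482.04705810546875, 42.07495880126953), (13.896831512451172, 15.507193565368652), 12.242512702941895)
```

```bash
python3 - <<'E'
from h import *
from tilt import cloud
c=env.calibration('wrist');p,d=shot('wrist','w6')
W=cloud('wrist',d);Z=W[...,2]; t=(W[...,0]>475)&(W[...,0]<540)&(W[...,1]>-50)&(W[...,1]<20)&(Z>112)&(Z<130)
t=cv2.morphologyEx(t.astype(np.uint8),cv2.MORPH_OPEN,np.ones((3,3)))
zt=np.median(Z[t>0]);v,u=np.nonzero(t);P=np.array([at_z(c,(a,b),zt)[:2] for a,b in zip(u,v)],np.float32)
print(t.sum(),zt,cv2.minAreaRect(P), P.mean(0),cv2.minAreaRect(W[t>0][:,:2].astype(np.float32)))
E
```

```text
3093 118.7469530340216 ((507.29095458984375, -15.507469177246094), (41.06313705444336, 41.55139923095703), 12.030555725097656) [506.9049   -15.554745] ((508.2295837402344, -17.407583236694336), (41.965267181396484, 42.71796417236328), 11.8443603515625)
```

```bash
python3 - <<'E'
from h import *
s=env.state();print(s['t'],s['eef_pos'],s['tcp_rot'],plan([507.5,-16.5,140],102))
E
```

```text
8.15 [546.13047606  69.95256637 215.35005171] [-3.13938857e+00 -8.40725712e-05  1.57095680e+00] (array([-86.45270055, -38.4781933 ,  75.42777614]), array([ -0.12531963,  -0.0180138 , -11.99079522]))
```

Call:
arm_command --motion '[0.5,-40,-20,30,0,0,-8,0.5,-70,-32,55,0,0,-12,0.5,-86.5,-38.5,72,0,0,-12,0.5,-86.5,-38.5,90,0,0,-12,0.5,-86.5,-38.5,105,0,0,-12,0.5,-86.5,-38.5,115,0,0,-12,0.5,-86.5,-38.5,122,0,0,-12,0.5,-86.5,-38.5,122,0,0,-12,0.5,-86.5,-38.5,122,0,0,-12]'

```text
t: 9.05
eef_pos: [508.2, -16.4, 94.9]
tcp_rot: [3.141, 0.0, 1.781]
ft_force: [0.2, 0.2, 0.6]
opening: 0.748
```

```bash
python3 - <<'E'
from h import *
shot('wrist','w7'); shot('scene','s7')
a=cv2.imread('pics/s7.png')[120:330,180:460]; cv2.imwrite('pics/s7c.png',cv2.resize(a,None,fx=2.8,fy=2.8))
E
```

```text
(no output)
```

View pics/s7c.png

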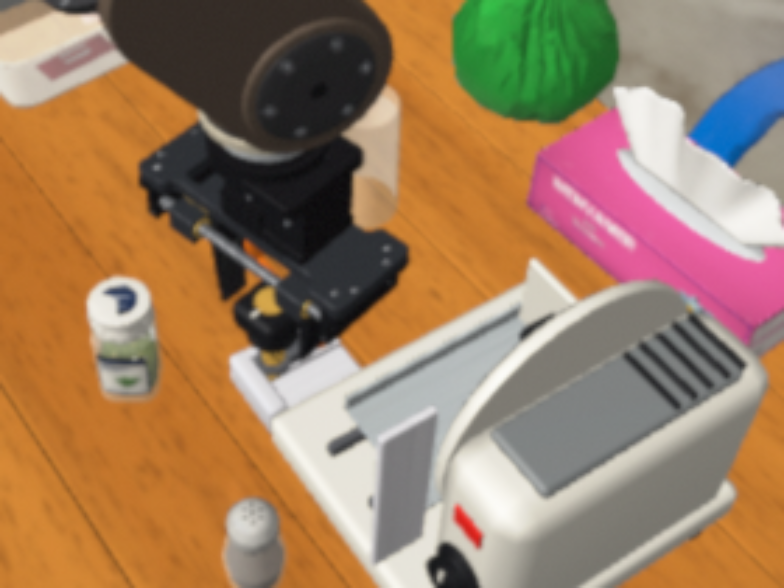

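View pics/w7.png

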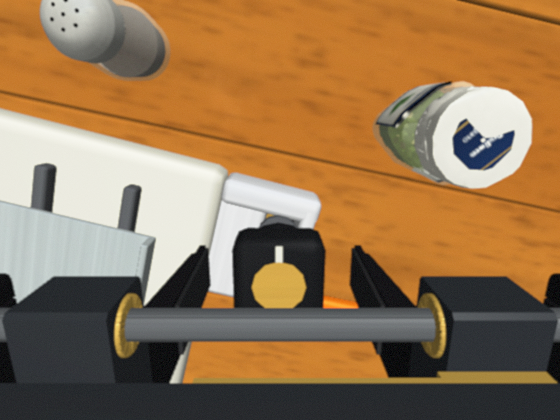

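Call:
arm_command --motion '[0.5,0,0,3,0,0,0,-1,0,0,3,0,0,0,-1,0,0,3,0,0,0,-1,0,0,3,0,0,0,-1,0,0,3,0,0,0,-1,0,0,3,0,0,0,-1,0,0,3,0,0,0]'

```text
t: 9.85
eef_pos: [508.1, -16.8, 91.7]
tcp_rot: [3.141, 0.0, 1.781]
ft_force: [-0.4, -2.4, 1.5]
opening: 0.444
```

Call:
arm_command --motion '[-1,0,0,0,0,0,5,-1,0,0,0,0,0,10,-1,0,0,0,0,0,15,-1,0,0,0,0,0,20,-1,0,0,0,0,0,25,-1,0,0,0,0,0,30,-1,0,0,0,0,0,30]'

```text
t: 10.55
eef_pos: [508.4, -16.9, 91.7]
tcp_rot: [3.141, 0.0, 1.255]
ft_force: [1.1, -5.2, -1.1]
opening: 0.44
```

```bash
python3 - <<'E'
from h import *
print(env.state()['moment'])
shot('wrist','w8'); shot('scene','s8')
a=cv2.imread('pics/s8.png')[120:330,180:460]; cv2.imwrite('pics/s8c.png',cv2.resize(a,None,fx=2.8,fy=2.8))
E
```

```text
[-0.940176   -0.29165142 -0.05109342]
```

View pics/w8.png

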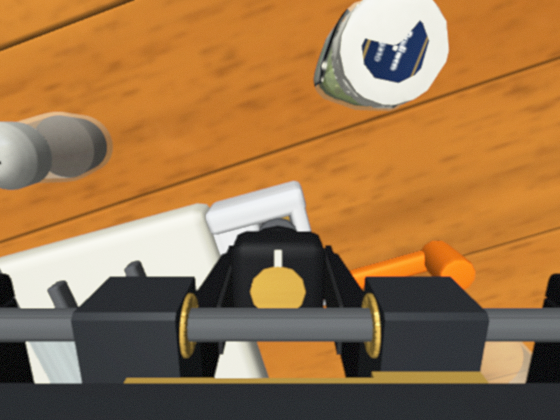

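Call:
arm_command --motion '[-1,0,0,0,0,0,6,-1,0,0,0,0,0,12,-1,0,0,0,0,0,18,-1,0,0,0,0,0,24,-1,0,0,0,0,0,30,-1,0,0,0,0,0,36,-1,0,0,0,0,0,42,-1,0,0,0,0,0,48,-1,0,0,0,0,0,54,-1,0,0,0,0,0,60,-1,0,0,0,0,0,60,-1,0,0,0,0,0,60]'

```text
t: 11.85
eef_pos: [508.4, -17.4, 91.6]
tcp_rot: [3.14, -0.001, 0.21]
ft_force: [0.5, -8.8, -2.9]
opening: 0.438
```

Call:
arm_command --motion '[-1,0,0,0,0,0,6,-1,0,0,0,0,0,12,-1,0,0,0,0,0,18,-1,0,0,0,0,0,24,-1,0,0,0,0,0,30,-1,0,0,0,0,0,30,-1,0,0,0,0,0,30]'

```text
t: 12.55
eef_pos: [508.5, -17.6, 91.5]
tcp_rot: [3.141, -0.001, -0.313]
ft_force: [0.4, -10.2, -4.5]
opening: 0.441
```

Call:
arm_command --motion '[0,0,0,0,0,0,0,0.3,0,0,0,0,0,0,0.5,0,0,0,0,0,0,0.5,0,0,0,0,0,0,0.5,0,0,-20,0,0,0,0.5,0,0,-60,0,0,0,0.5,0,0,-110,0,0,0,0.5,0,0,-130,0,0,0,0.5,0,0,-130,0,0,0]'

```text
t: 13.45
eef_pos: [509.0, -16.5, 224.5]
tcp_rot: [-3.141, -0.005, -0.314]
ft_force: [0.4, 0.6, -0.4]
opening: 0.752
```

```bash
python3 - <<'E'
from h import *
print(plan([420,380,240],45))
c=env.calibration('wrist'); shot('wrist','w9')
E
```

```text
(array([-206.82644164, -349.74395443,  -16.20969917]), array([  0.11692402,  -0.31196276, -62.96312922]))
```

View pics/w9.png

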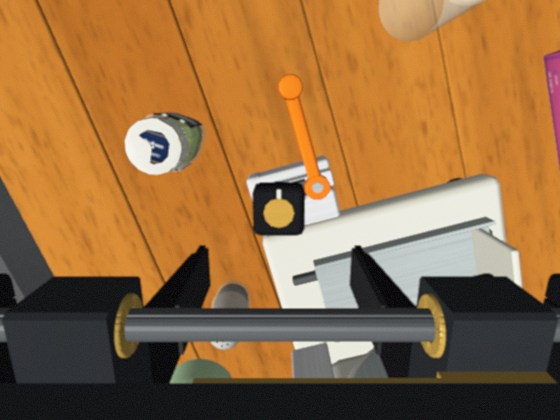

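Call:
arm_command --motion '[0.2,-207,-350,-16,0,0,-63,0.2,-207,-350,-16,0,0,-63,0.2,-207,-350,-16,0,0,-63,0.2,-207,-350,-16,0,0,-63,0.2,-207,-350,-16,0,0,-63,0.2,-207,-350,-16,0,0,-63,0.2,-207,-350,-16,0,0,-63,0.2,-207,-350,-16,0,0,-63,0.2,-207,-350,-16,0,0,-63,0.2,-207,-350,-16,0,0,-63]'

```text
t: 14.5
eef_pos: [418.1, 381.1, 235.8]
tcp_rot: [-3.141, 0.003, 0.788]
ft_force: [0.4, 0.1, -0.1]
opening: 0.599
```

```bash
cat > chk.py <<'E'
from tilt import *
np.set_printoptions(precision=5,suppress=True)
import sys
Ws=[]
for i in range(4):
    p,d=shot('top',sys.argv[1]); Ws.append(cloud('top',d))
W=np.nanmean(Ws,0); X,Y,Z=W[...,0],W[...,1],W[...,2]
tab=(abs(Z)<15)&(X>420)&(X<850)&(Y>-500)&(Y<100)
kt=fit(W,tab)[0];print('table',kt)
b=(X>460)&(X<720)&(Y>-290)&(Y<-40)
for lo,hi in [(45,63),(60,76)]:
    m=b&(Z>lo)&(Z<hi); m=cv2.erode(m.astype(np.uint8),np.ones((3,3)))>0
    k,s,n=fit(W,m); g=k[:2]-kt[:2]; print(lo,k,s,n,'tilt deg',np.degrees(g),np.degrees(np.hypot(*g)))
E
python3 chk.py top2
```

```text
table [-0.00053  0.0004   1.97593]
45 [ 0.00073 -0.00015 54.63208] 0.9602374939368599 2676 tilt deg [ 0.07255 -0.03133] 0.07903075629712349
60 [-0.00054  0.00121 69.76251] 0.8683460444534455 2603 tilt deg [-0.00053  0.04661] 0.04661736125732715
```

View pics/top2.png

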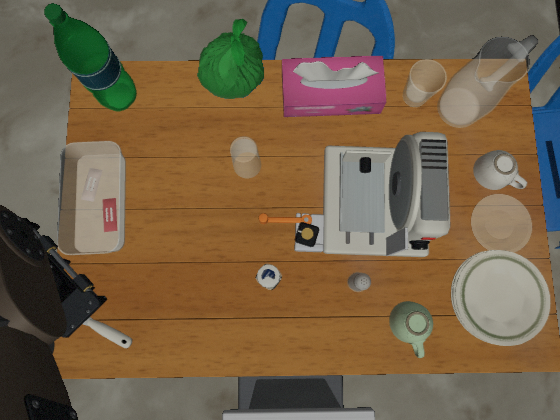

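```bash
python3 - <<'E'
from h import *
np.set_printoptions(precision=1,suppress=True)
for cam in ['top','scene']:
    if cam=='scene': shot('scene','s10')
    c=env.calibration(cam)
    for n in ['lever_grip','lever_pivot']:
        for r in env.spot_point(cam,n)[:1]: print(cam,n,r['confidence'],at_z(c,r['location'],77))
print(env.state()['eef_pos'],plan([547,70,215],89))
E
```

```text
top lever_grip 0.7 [546.1  69.5  77. ]
top lever_pivot 0.65 [545.2 -20.3  77. ]
scene lever_grip 0.54 [556.7  80.5  77. ]
scene lever_pivot 0.69 [548.6 -18.1  77. ]
[419.5 379.7 237.8] (array([-128.6,  309.2,   22.7]), array([  0.,  -0., -44.]))
```

Call:
arm_command --motion '[0.2,-129,309,22,0,0,-44,0.2,-129,309,22,0,0,-44,0.2,-129,309,22,0,0,-44,0.2,-129,309,22,0,0,-44,0.2,-129,309,22,0,0,-44,0.2,-129,309,22,0,0,-44,0.2,-129,309,22,0,0,-44,0.2,-129,309,22,0,0,-44,0.2,-129,309,22,0,0,-44,0.2,-129,309,22,0,0,-44]'

```text
t: 15.95
eef_pos: [546.1, 71.2, 215.7]
tcp_rot: [-3.141, -0.0, 1.553]
ft_force: [0.6, -0.5, -0.1]
opening: 0.598
```

```bash
python3 - <<'E'
from h import *
np.set_printoptions(precision=1,suppress=True)
c=env.calibration('wrist');p,d=shot('wrist','w11')
for n in ['lever_grip','lever_pivot']:
    for r in env.spot_point('wrist',n)[:2]: print(n,r['confidence'],np.array(r['location']),at_z(c,r['location'],77))
print(env.state()['eef_pos'],env.state()['tcp_rot'],plan([547,70,69],89))
E
```

```text
lever_grip 0.96 [277.7 200.5] [548.   69.5  77. ]
lever_pivot 0.72 [170.9 200. ] [545.9 -23.7  77. ]
lever_pivot 0.31 [313.1 294. ] [639.3 101.2  77. ]
[546.1  71.9 215.9] [ 3.1 -0.   1.6] (array([ -2. ,   0.9, 146.9]), array([ 0. , -0. ,  0.1]))
```

View pics/w11.png

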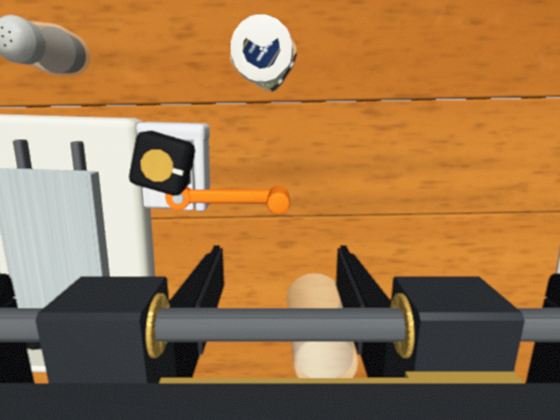

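Call:
arm_command --motion '[0.2,-2,1,40,0,0,0,0.2,-2,1,80,0,0,0,0.2,-2,1,110,0,0,0,0.2,-2,1,130,0,0,0,0.2,-2,1,142,0,0,0,0.2,-2,1,147,0,0,0,0.2,-2,1,147,0,0,0,-1,-2,1,147,0,0,0,-1,-2,1,147,0,0,0,-1,-2,1,147,0,0,0,-1,-2,1,147,0,0,0,-1,-2,1,147,0,0,0]'

```text
t: 17.3
eef_pos: [547.6, 68.6, 68.9]
tcp_rot: [3.141, -0.0, 1.554]
ft_force: [1.1, 0.6, -0.4]
opening: 0.234
```

Call:
arm_command --motion '[-1,0,0,0,0,0,0,-1,-0.3,7.8,0,0,0,5,-1,-1.4,15.6,0,0,0,10,-1,-3.1,23.3,0,0,0,15,-1,-5.4,30.8,0,0,0,20,-1,-8.4,38,0,0,0,25,-1,-12.1,45,0,0,0,30,-1,-16.3,51.6,0,0,0,35,-1,-21.1,57.9,0,0,0,40,-1,-26.4,63.6,0,0,0,45,-1,-26.4,63.6,0,0,0,45]'

```text
t: 18.4
eef_pos: [611.1, 40.6, 68.7]
tcp_rot: [3.141, -0.0, 0.766]
ft_force: [-0.1, -1.1, 2.0]
opening: 0.205
```

```bash
python3 - <<'E'
from h import *
p,d=shot('wrist','w12')
E
```

```text
(no output)
```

View pics/w12.png

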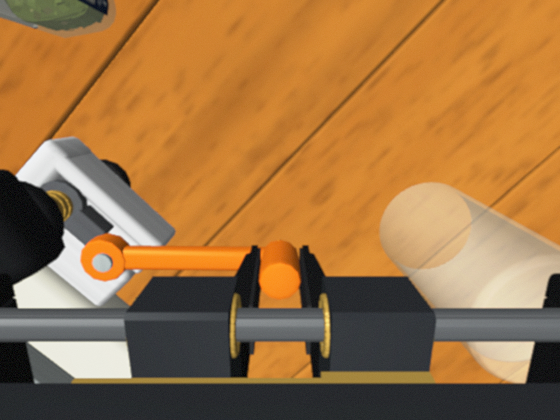

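Call:
arm_command --motion '[-1,-0.3,7.8,0,0,0,5,-1,-1.4,15.6,0,0,0,10,-1,-3.1,23.3,0,0,0,15,-1,-5.4,30.8,0,0,0,20,-1,-8.4,38,0,0,0,25,-1,-12.1,45,0,0,0,30,-1,-16.3,51.6,0,0,0,35,-1,-21.1,57.9,0,0,0,40,-1,-26.4,63.6,0,0,0,45,-1,-27,64.2,0,0,0,45.5,-1,-27,64.2,0,0,0,45.5]'

```text
t: 19.55
eef_pos: [635.1, -23.7, 68.6]
tcp_rot: [3.141, 0.001, -0.022]
ft_force: [-4.8, -2.1, 3.1]
opening: 0.203
```

```bash
python3 - <<'E'
from h import *
p,d=shot('wrist','w13'); print(env.state()['ft_force'])
E
```

```text
[-5.06964794 -2.03638256  3.92259857]
```

View pics/w13.png

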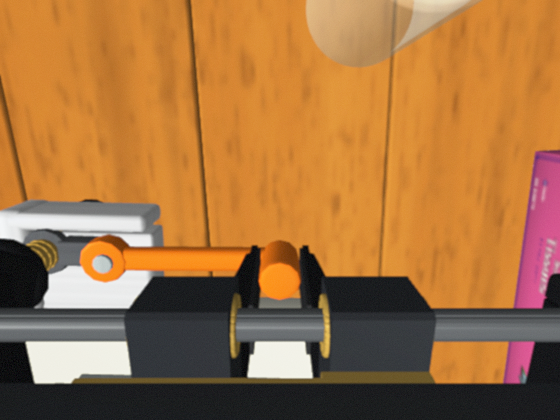

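Call:
arm_command --motion '[-1,0,1.5,0,0,0,1,-1,0,2.5,0,0,0,1.5,-1,0,2.5,0,0,0,1.5]'

```text
t: 19.9
eef_pos: [635.0, -25.6, 68.6]
tcp_rot: [-3.141, 0.002, -0.048]
ft_force: [-5.9, 0.9, 3.6]
opening: 0.203
```

Call:
arm_command --motion '[-0.4,0,0,0,0,0,0,-0.4,0,0,0,0,0,0,-0.4,0,0,0,0,0,0,-0.4,0,0,-20,0,0,0,-0.2,0,0,-60,0,0,0,0.2,0,0,-110,0,0,0,0.2,0,0,-150,0,0,0,0.2,0,0,-150,0,0,0,0.2,-206,-150,-160,0,0,-25,0.2,-206,-300,-160,0,0,-45,0.2,-206,-380,-160,0,0,-45,0.2,-206,-380,-160,0,0,-45,0.2,-206,-380,-160,0,0,-45,0.2,-206,-380,-160,0,0,-45,0.2,-206,-380,-160,0,0,-45,0.2,-206,-380,-160,0,0,-45,0.2,-206,-380,-160,0,0,-45,0.2,-206,-380,-160,0,0,-45]'

```text
t: 21.7
eef_pos: [447.9, 367.5, 228.0]
tcp_rot: [-3.141, -0.0, 0.738]
ft_force: [0.0, -0.0, -0.5]
opening: 0.602
```

```bash
python3 chk.py top3; python3 - <<'E'
from h import *
np.set_printoptions(precision=1,suppress=True)
p=cv2.imread('pics/top3.png'); cv2.imwrite('pics/crop3.png',cv2.resize(p[110:310,220:480],None,fx=3,fy=3,interpolation=2))
c=env.calibration('top')
for n,z in [('lever_grip',77),('lever_pivot',77),('slicer',0),('spice_jar',0),('salt_shaker',0),('tumbler',0)]:
    for r in env.spot_point('top',n)[:1]: print(n,r['confidence'],at_z(c,r['location'],z))
print(env.state()['t'],env.state()['eef_pos'])
E
```

```text
table [-0.00038  0.00034  1.86139]
45 [ 0.00027 -0.00018 54.90944] 0.9787627760950248 2685 tilt deg [ 0.03769 -0.02987] 0.04808742079272872
60 [-0.00041  0.00118 69.67488] 0.8299429195802935 2593 tilt deg [-0.00148  0.04834] 0.04836011328595116
lever_grip 0.56 [632.8 -20.7  77. ]
lever_pivot 0.8 [545.8 -18.8  77. ]
slicer 0.86 [ 585.7 -166.8    0. ]
spice_jar 0.69 [428.7  53.8   0. ]
salt_shaker 0.58 [ 417.8 -131.2    0. ]
tumbler 0.67 [685.8 113.4   0. ]
22.2 [450.2 363.3 228.7]
```

View pics/crop3.png

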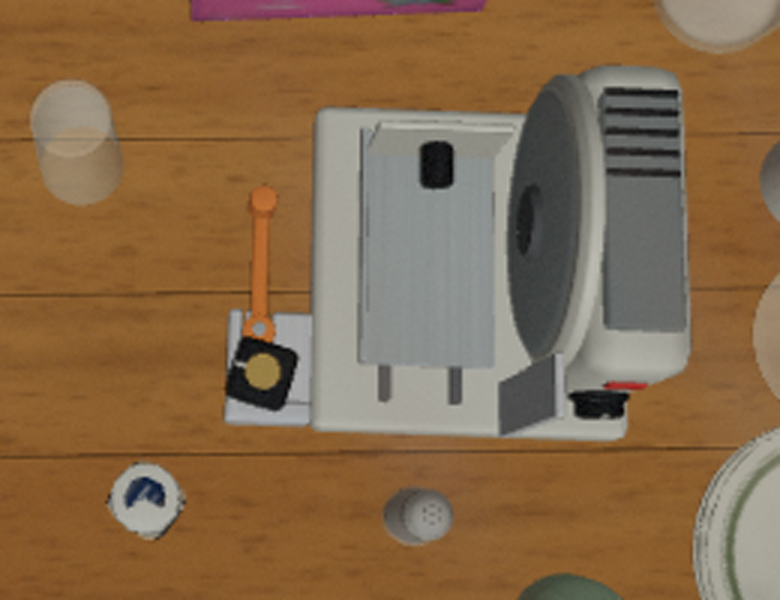

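```bash
python3 -c "
from cell import env
env.job_done()"
```

```text
the job is handed in; nothing more can be done
```

I swung the cam lever open about 90°, gripped the square knob and turned it 120° clockwise. Then I swung the lever back home, moved the arm clear and handed the job in at about 22 s.

**Level:** The last top-camera depth check, taken relative to the table, showed about 0.05° of tilt, down from about 0.85° at the start.

**Foot load:** I could not measure the load on each foot. I inferred that all four carry weight from the near-zero tilt and from the knob's estimated angle of about 5.0 rad, which should bring the screw foot level with the others.

**Lever:** It lies along the slicer's left side, about 1–3° further in than where it started. I pushed it an extra 2 mm at the end and felt no clear contact with the stop, so I judged it home by eye.

**Other objects:** In the last picture the slicer, tumbler, spice jar and salt shaker stand where they stood at the start, to within a few millimetres. One scene-camera fix of the open lever's grip was about 10 mm off from the top and wrist cameras, and I ignored it.

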